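Clip a mallet face into the glue press

TASK

Take the square mallet face out of the slotted rest and stand it upright in the glue press, on the press floor between the two cheeks and about midway along them, and let go of it. Then swing the hinged cheek up against it, take the sprung clamp off its post, and clip it squarely from above over both cheeks at the middle of the press, pushed fully down so that its crown rests on the top edge of the face, and let it go. Leave the round face, the copper collar and the brass gauge where they are.

Things in the scene. Friction and masses are not known exactly. Their poses are not given: they have to be found in the camera images.
- press: Glue press, fixed: walnut base 75 (x) x 110 (y) x 12 mm high, on it two upright steel cheeks 6 mm thick, 80 long (y), 52 high, tops 64 mm above the shelf. Origin: centre of the base's underside, midway between and along the cheeks; x runs across the cheeks, y along them, z up. Fixed cheek on the +x side (x = +5.5 to +11.5 mm), hinged cheek on the -x side (mirrored, when upright).
- press_floor (a point): Middle of the press's floor, where the middle of the face's lower edge belongs: a strip 11 mm wide (x) and 80 long between the cheeks, 24 mm above the shelf. Upright cheeks are 11 mm apart; with the hinged one open there is 15 mm or more. The 60 mm face standing here has its top edge 84 mm above the shelf, 20 mm above the cheeks. Axes as the press.
- leaf (a joint): Tilt of the hinged cheek, rad: 0 upright, growing as it leans outwards (to the press's -x) up to 0.8; starts open. Hinge line along the press's y at x = -5.5, z = 12 mm, the cheek's inner lower edge. Stiff hinge (0.08 N m): it stays where it is left; push its outer side near the top with 2 to 4 N until it stops against the face, at about -0.02.
- leaf_edge (a point): Middle of the top edge of the hinged cheek, 52 mm from the hinge line, at mid-thickness.
- rest: Slotted walnut rest, fixed, 44 (x) x 156 (y) x 30 mm high, with two slots 13 mm wide (x), 63 long (y), 15 deep, end to end at y = -36 and +36 mm. One holds the square face, the other the round one; which is which varies. Origin: centre of its underside.
- square_face: Square striped plastic mallet face, 60 x 60 x 10 mm, 30 to 65 g, standing on edge in a slot of the rest, 45 mm of it above the rest. Origin: middle of its lower edge; x across its 10 mm thickness, y along its width, z up to its top edge at 60 mm. Pinch it across its thickness from above, near the top.
- round_face: Round striped plastic mallet face, 60 mm diameter, 10 mm thick, on edge in the other slot. Not used; leave it alone. Origin: its lowest point; x across its thickness.
- post: Wooden post on which the clamp is parked, fixed: base 90 x 80 x 12 mm, on it an upright board 14 mm thick (x), 45 mm wide (y), its top edge 70 mm above the shelf. Origin: centre of its underside.
- clamp: Sprung steel clamp, 120 g, 92 mm high, 26 wide, two levers on one pivot, parked astride the post's board, jaws down, handles up. Origin: the pivot; x is the line along which jaws and handles close, y along the pivot pin, z up. Flat handle pads 26 wide (y), 16 high lean outwards as parked, top edges outermost: 59 mm over the outsides at z = +46 mm. Jaw rolls: 4 mm radius, at x = +-11, z = -42 mm.
- clamp_crown (a point): Middle of the clamp's crown, the flat underside (12 x 24 mm) of the pivot block, 7 mm below the pivot. Parked, it rests on the post's top edge; clipped on the press, it rests on the top edge of the face (pivot 91 mm above the shelf).
- jaw_a (a joint): Opening of each clamp lever, rad (both move alike): 0 parked (14 mm between the jaws), 0.28 at the open stop, about 0.1 clipped on the loaded press. Squeezing the handles (5 N, 10 N at the stop; 30 N holds it well) to 32 mm over the outsides opens the jaws to 37 mm; the handle pads are then upright, parallel, from 36 to 52 mm above the pivot. Let go, it springs shut.
- collar: Copper mallet collar, a ring 42 mm outside, 32 inside, 28 high, standing on the shelf. Bystander. Origin: centre of its underside.
- gauge: Brass depth gauge lying on the shelf, a bar 16 x 75 x 10 mm with a 6 mm rod that projects 50 mm at +y. Bystander. Origin: centre of the bar's underside.
Not all that is in view belongs to the job. Of the things shaped like the clamp, the steel one is meant.

How it is judged (in metres and radians):
On the way, in this order (a step that is already met when the one before it is completed fails the run):
1. the square face stands on the press floor between the cheeks, let go (x of square_face in the frame of press between -0.012 and 0.012 m and y of square_face in the frame of press between -0.015 and 0.015 m and z of square_face in the frame of press between 0.018 and 0.029 m and contact force between the fingers and square_face below 0.1 N), for 0.2 s.
2. the hinged cheek is swung up against the face (x of square_face in the frame of press between -0.012 and 0.012 m and y of square_face in the frame of press between -0.015 and 0.015 m and z of square_face in the frame of press between 0.018 and 0.029 m and value of joint leaf below 0.1 rad), for 0.2 s.
3. the clamp is off its post (horizontal distance between clamp and post above 0.06 m), for 0.1 s.
At the end, for the whole second after the job is handed in: Square face upright (0.12 rad) on the press floor (5 mm), 15 mm from mid-length, square to 0.2 rad; leaf below 0.05 rad; clamp astride: pivot within 8 mm across, 20 mm along, 84-98 mm up, tilt under 0.2, square to 0.25 rad, jaw joint 0.06 to 0.19; both at rest (x of square_face in the frame of press between -0.012 and 0.012 m and y of square_face in the frame of press between -0.015 and 0.015 m and z of square_face in the frame of press between 0.018 and 0.029 m and angle between square_face's own z axis and vertical below 0.12 rad and angle between the x axis of square_face and the x axis of press, either way round below 0.2 rad and value of joint leaf below 0.05 rad and x of clamp in the frame of press between -0.008 and 0.008 m and y of clamp in the frame of press between -0.02 and 0.02 m and z of clamp in the frame of press between 0.084 and 0.098 m and angle between clamp's own z axis and vertical below 0.2 rad and angle between the x axis of clamp and the x axis of press, either way round below 0.25 rad and value of joint jaw_a between 0.06 and 0.19 rad and linear speed of each of clamp, square_face below 0.01 m/s); the robot touches nothing.
It fails at once if the round face is disturbed (moved over 20 mm) (distance of round_face from where it was at the start of the episode above 0.02 m).
It fails at once if the copper collar is disturbed (moved over 20 mm) (distance of collar from where it was at the start of the episode above 0.02 m).
It fails at once if the brass gauge is disturbed (moved over 20 mm) (distance of gauge from where it was at the start of the episode above 0.02 m).
It also fails if it takes over 72 s, if anything falls off the work surface, if the arm or the gripper's body presses on something with over 40 N, if the wrist force passes 120 N, or if a joint passes its speed limit or range.

ROBOT

A 6-joint arm with a two-finger parallel gripper is mounted at the origin on the work surface. World frame = base frame: x ahead of the robot, y to its left, z up, the work surface at z = 0. Lengths are in m, angles in degrees, forces in N, time in s.
With the tool pointing down it reaches from about 0.25 to 0.725 m from the base axis. Payload 9.7 kg.
Tool frame: the origin (TCP) lies between the finger pads; the fingertips stand bot.tcp_to_tips ahead of it and the grasp point (between the pads) lies 2 mm behind it (bot.tcp_to_tips is the distance from the TCP to the fingertips, in m); z points along the fingers, y is the line along which they close (so a half turn about z gives the same grasp; the last joint's range is limited). The gripper opens to 85 mm and grips with 20 to 120 N. Pads are 22 mm wide; open, the fingers measure 114 mm over their backs; the gripper's body (76 mm by 85 mm) begins 54 mm behind the grasp point. The pads swing forward as they close: fully open they stand 13 mm farther back than shut.
Start: joints at [64.286, 4.979, 10.078, 95.1, 0, 90], TCP at [0.239, 0.496, 0.248] pointing down, gripper open.
Joint ranges: [-179.16, 179.16], [-48.56, 103.87], [-65.8, 70.77], [-126.05, 130.52], [-82.76, 87.17], [-180, 180]. Speed limits (degrees/s): [127.2, 127.2, 147.25, 180, 180, 180].

INTERFACE

Orientations are given as [roll, pitch, yaw] about the fixed x, y, z axes, in that order (R = Rz(yaw) Ry(pitch) Rx(roll)).
In Python, from workcell import sensors, camera, camera_params, bot gives the robot as it stands.
- The arm moves only by the tool apply_moves, never from a script. Its argument "motion" is a list of rows, each an object with "jaw": the opening, from -1 (shut) to 1 (fully open); "xyz": the shift along the tool's x, y, z in mm, a list of three; "twist": the turn about the tool's z in rad. A call has 1 to 5 rows; each row is the pose to reach, as a shift and turn from the pose commanded when the call began, along the tool's axes at that moment; what a row does not reach only later rows make up. A row lasts 1/8 s, in which the tool goes at most 62.5 mm and 10.7 degrees, less where a joint would pass 70% of its speed; a pose out of reach is approached as far as the arm can. A call with a gripper value outside its range is refused whole. The fingers move at their own pace and stop on an object; "grip_force" is the grip in N (left out, the last holds). Time passes only in rows, so rows that repeat a pose let the fingers close. It gives the time, the measured TCP pose, the force, the opening and the grip force at its end, in the units of the state.
- sensors.get_obs(): the state, without advancing time (a new reading comes with each control period).
- camera(name): name is "scene" or "top" or "wrist"; returns (picture, depth): 420x560x3 uint8, red, green, blue; 420x560 float32, m along the optical axis (not along the pixel's ray), 0 where there is no reading.
- camera_params(name): a dict with "mtx" (3x3 intrinsics, pixels), "k1" (the pictures are not rectified: a ray, as slopes to the right and down, at radius r is drawn at 1 + k1 r^2 times it, then the intrinsics apply), "rvec" (rotation vector, rad) and "tvec" (3), from world to camera coordinates, as OpenCV has them. Camera axes: x right, y down, z forward; pixel columns grow to the right and rows downward; lengths in m; the calibration is good to about 2 mm. A picture is of the moment at which its call begins: read the wrist's pose just before it. camera_params takes no time and is no camera call; for the wrist camera it gives the pose at the moment of the call.
- bot.job_done(): hands the job in; it is judged then, once.
The state is a dict: "time": time; "q": joint angles; "qd": joint speeds; "joint_efforts": joint torques, N m; "ee_pos": TCP position; "tcp_rot": TCP orientation; "wrist_force": force on the tool from outside, world axes, zero at the start; "torque": the same for the moment, N m; "opening": finger opening in m; "grasp_force": force on a finger pad.
Only numpy, scipy, OpenCV 4.12 (cv2) and the standard library are available. Lean on these libraries where they do the work, as an engineer would, in place of code of your own. Each camera call takes 0.05 s, during which the arm holds its last target. There are 200 camera calls.

## Working session

There is one attempt and no reset: what is moved stays moved. The work goes in short steps, Python scripts to look and compute and a tool call to move; the robot and the scene stay as the last step left them, time stands still between calls to the robot, and variables do not carry over. Pictures are saved under pics/ and viewed, at most 10 in all, crops included, and the job is handed in when it is done.

Besides the shell and the picture viewer there is one more tool, called after "Emit:" as name(argument=value, ...), one argument or row to a line, values as JSON. apply_moves: Moves the arm, as the interface text tells. Its arguments: {"type":"object","properties":{"motion":{"type":"array","items":{"type":"object","properties":{"jaw":{"type":"number"},"xyz":{"type":"array","items":{"type":"number"}},"twist":{"type":"number"}}}},"grip_force":{"type":"number"}},"required":["motion"]}

```bash
ls; mkdir -p pics
python3 - <<'E'
from workcell import sensors,camera,camera_params,bot
import cv2,numpy as np
o=sensors.get_obs();print(o, bot.tcp_to_tips)
for n in("scene","top"):
    p,d=camera(n);cv2.imwrite(f"pics/{n}0.png",p[:,:,::-1]);np.savez(f"{n}0.npz",p=p,d=d)
    c=camera_params(n);print(n,c)
E
```

```text
pics
{'time': 0.0, 'q': array([6.42884663e+01, 5.00971355e+00, 1.00348166e+01, 9.50960294e+01,
       5.06904177e-04, 9.00002422e+01]), 'qd': array([ 0.01334696, -0.12047666, -0.06892475, -0.00970505, -0.0841659 ,
        0.01297214]), 'joint_efforts': array([ 6.71462954e-05, -5.20375943e+01,  4.64816666e+01,  1.59639685e-02,
        1.21993157e-04, -1.16045865e-05]), 'ee_pos': array([0.2385314 , 0.49538189, 0.24759957]), 'tcp_rot': array([-1.79929074e+02, -5.06603956e-04,  1.54288223e+02]), 'wrist_force': array([ 0.18996631, -0.07007992, -0.323649  ]), 'torque': array([-0.02685492,  0.05661175,  0.01555663]), 'grasp_force': 0.0, 'opening': 0.08531601060769863} 0.017
scene {'mtx': array([[389.21327296,   0.        , 283.0680517 ],
       [  0.        , 389.21327296, 213.40878217],
       [  0.        ,   0.        ,   1.        ]]), 'k1': 0.026860058093950374, 'rvec': array([ 1.09331191,  2.22651919, -1.12579736]), 'tvec': array([ 0.38033712, -0.1855688 ,  1.20667159])}
top {'mtx': array([[402.52056266,   0.        , 283.5262159 ],
       [  0.        , 402.52056266, 213.68316439],
       [  0.        ,   0.        ,   1.        ]]), 'k1': 0.023969229312768642, 'rvec': array([ 2.17355971, -2.18972326,  0.04893806]), 'tvec': array([-0.02571938,  0.55550094,  0.99355122])}
```

View pics/scene0.png

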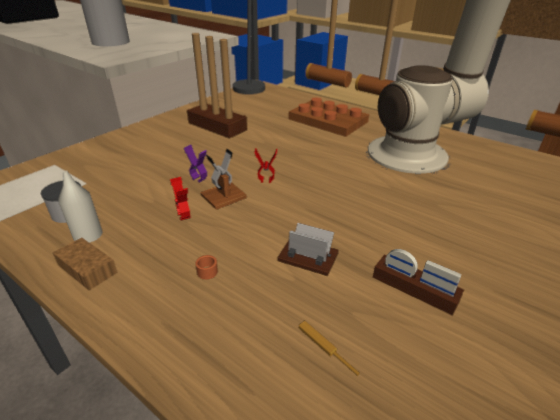

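View pics/top0.png

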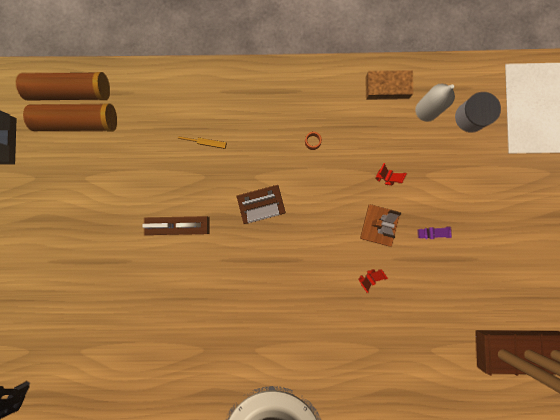

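The scene view shows the rest at (418,282) with the round face at (400,262) and the square face at (440,277). The press is at (310,247), the post with the grey steel clamp at (222,180), the collar at (206,266) and the gauge at (320,338). In the top view the rest is at (176,226), the press at (261,204), the post at (380,225), the collar at (313,141) and the gauge at (205,142).

Clamp-like things in the scene view:
- grey at (222,172)
- purple at (196,163)
- red at (266,163)
- red at (181,198)

Only the grey one is steel and parked on the post, so it is the one meant. I'll confirm it in a crop.

```bash
cat > h.py <<'E'
import cv2,numpy as np
from workcell import sensors,camera,camera_params,bot
def cloud(c,d):
    """world xyz per pixel from depth"""
    h,w=d.shape;u,v=np.meshgrid(np.arange(w),np.arange(h))
    return pts(c,np.c_[u.ravel(),v.ravel()],d.ravel()).reshape(h,w,3)
def rays(c,uv):
    k=np.array([c["k1"],0,0,0,0]);n=cv2.undistortPoints(np.float64(uv).reshape(-1,1,2),c["mtx"],k)[:,0]
    return np.c_[n,np.ones(len(n))]
def pts(c,uv,d):
    R=cv2.Rodrigues(c["rvec"])[0];return (rays(c,uv)*np.reshape(d,(-1,1))-c["tvec"])@R
def onplane(c,uv,z):
    R=cv2.Rodrigues(c["rvec"])[0];r=rays(c,uv)@R;o=-R.T@c["tvec"]
    return o+r*((z-o[2])/r[:,2])[:,None]
def rect(P):
    (c,s,a)=cv2.minAreaRect(np.float32(P[:,:2]*1000));return np.round(c,1),np.round(s,1),round(a,1)
E
python3 - <<'E'
from h import *
c={n:camera_params(n) for n in("scene","top")}
D={n:np.load(n+"0.npz") for n in c}
W={n:cloud(c[n],D[n]["d"]) for n in c}
hsv=cv2.cvtColor(D["top"]["p"],cv2.COLOR_RGB2HSV)
for nm,(x0,y0,x1,y1) in dict(rest=(135,205,220,245),press=(228,178,295,230),post=(350,195,412,255),collar=(298,125,328,155)).items():
    w=W["top"][y0:y1,x0:x1].reshape(-1,3)
    print(nm,"z pct",np.round(np.percentile(w[:,2],[1,50,80,95,99.5]),3))
    for lo,hi in((.007,.018),(.024,.036),(.036,.055),(.055,.078),(.08,.15)):
        m=(w[:,2]>lo)&(w[:,2]<hi)
        if m.sum()>8: print("  ",lo,hi,m.sum(),rect(w[m]),np.round(w[m].mean(0),4))
# scene cloud by height & location
s=W["scene"].reshape(-1,3)
for nm,(cx,cy) in dict(rest=(.43,.25),press=(.5,.03),post=(.45,-.27)).items(): pass
def crop(n,b,k):
    x0,y0,x1,y1=b;return cv2.resize(D[n]["p"][y0:y1,x0:x1,::-1],None,fx=k,fy=k,interpolation=cv2.INTER_CUBIC)
a=crop("scene",(160,135,260,215),4);b=crop("top",(345,190,435,260),4)
C=np.zeros((600,760,3),np.uint8);C[:320,:400]=a;C[:280,400:760]=b
e=crop("scene",(275,215,345,275),4);C[325:325+240,:280]=e;f=crop("scene",(370,240,470,310),4);C[325:325+275,285:685]=f[:275]
cv2.imwrite("pics/crop1.png",C)
E
```

```text
rest z pct [-0.003  0.002  0.03   0.072  1.025]
   0.007 0.018 55 (array([525.3, 236.1]), array([ 40.4, 151.9]), 2.4) [0.5242 0.2098 0.0144]
   0.024 0.036 835 (array([528.1, 238.3]), array([ 43.9, 156.8]), 0.9) [0.528  0.2354 0.0304]
   0.036 0.055 21 (array([527.3, 208.9]), array([ 8.1, 72.4]), 1.2) [0.5269 0.2137 0.046 ]
   0.055 0.078 218 (array([527.6, 238.7]), array([  9.8, 129.2]), 0.3) [0.5275 0.2414 0.0717]
press z pct [-0.003  0.002  0.02   0.052  0.067]
   0.007 0.018 581 (array([581.4,  28.5]), array([ 74.8, 110. ]), 14.4) [0.5908 0.0291 0.0126]
   0.024 0.036 230 (array([581.7,  28.3]), array([50.7, 79.6]), 13.5) [0.5755 0.0273 0.0277]
   0.036 0.055 251 (array([564.5,  24.1]), array([46.8, 79.6]), 14.5) [0.5548 0.0214 0.0467]
   0.055 0.078 103 (array([567.7,  24.9]), array([50.9, 79.8]), 14.4) [0.5857 0.0298 0.063 ]
post z pct [-0.004  0.002  0.013  0.093  0.124]
   0.007 0.018 724 (array([ 529.1, -284.2]), array([104.4, 103.3]), 74.8) [ 0.5229 -0.2611  0.0123]
   0.024 0.036 12 (array([ 531.4, -256.9]), array([15.3, 24.1]), 65.4) [ 0.529  -0.2545  0.0319]
   0.036 0.055 40 (array([ 527.7, -262.9]), array([28.1, 31.9]), 33.6) [ 0.5281 -0.2606  0.0437]
   0.055 0.078 80 (array([ 524.9, -268.9]), array([41.2, 40. ]), 36.1) [ 0.526  -0.2627  0.0682]
   0.08 0.15 286 (array([ 525.2, -272.9]), array([28.3, 58.7]), 74.5) [ 0.5272 -0.2728  0.101 ]
collar z pct [-0.004  0.001  0.004  0.028  0.534]
   0.007 0.018 26 (array([ 737.8, -105. ]), array([34.4, 36.2]), 47.0) [ 0.7387 -0.1039  0.0127]
   0.024 0.036 96 (array([ 739.8, -105.2]), array([40.2, 38.8]), 89.3) [ 0.7409 -0.1048  0.0281]
```

View pics/crop1.png

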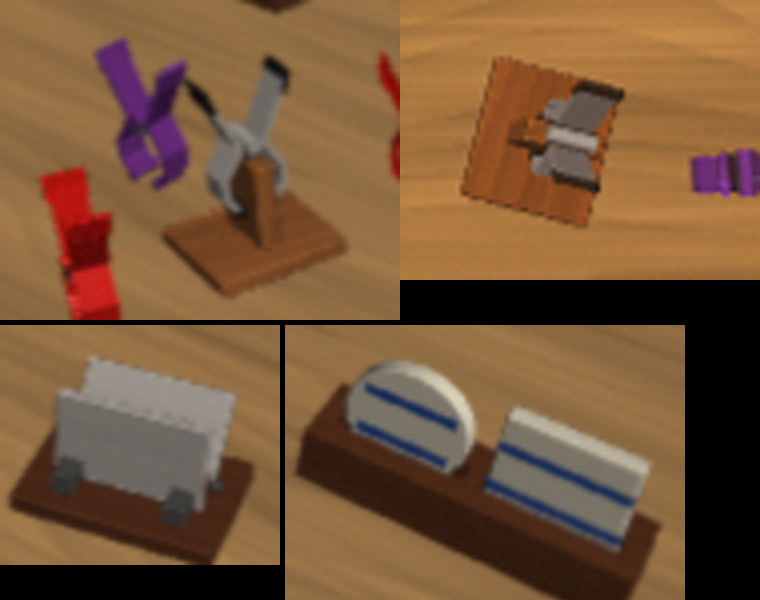

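The crop confirms it: the grey steel clamp with black handle ends is astride the post at scene (222,172). The square face is the right-hand one in the rest, at scene (440,277), which is the rest's +y end. The hinged cheek leans towards the robot. I'll move above the face.

```bash
cat >> h.py <<'E'
def go(x,y,z,yaw):
    o=sensors.get_obs();p=o["ee_pos"];a=np.deg2rad(o["tcp_rot"][2])
    d=np.array([x,y,z])-p
    t=[d@[np.cos(a),np.sin(a),0],d@[np.sin(a),-np.cos(a),0],-d[2]]
    w=(o["tcp_rot"][2]-yaw+180)%360-180
    print("t",o["time"],"xyz mm",np.round(np.array(t)*1000,1),"twist",round(np.deg2rad(w),4),"at",np.round(p,4),np.round(o["tcp_rot"],2))
E
python3 -c "
from h import *
go(.5275,.274,.2,91)"
```

```text
t 0.1 xyz mm [-356.4  -74.1   47.7] twist 1.1046 at [0.2385 0.4954 0.2477] [-179.93   -0.    154.29]
```

Emit:
apply_moves(
  motion=[
    {"xyz": [-357,-74,47],"twist": 1.105,"jaw": 1},
    {"xyz": [-357,-74,47],"twist": 1.105,"jaw": 1},
    {"xyz": [-357,-74,47],"twist": 1.105,"jaw": 1},
    {"xyz": [-357,-74,47],"twist": 1.105,"jaw": 1},
    {"xyz": [-357,-74,47],"twist": 1.105,"jaw": 1},
  ],
)

```text
time: 0.72
ee_pos: [0.4861, 0.3056, 0.2078]
tcp_rot: [-180.0, 0.0, 100.2]
wrist_force: [0.5, 0.5, -0.0]
opening: 0.085
grasp_force: 0.0
```

```bash
python3 -c "
from h import *
go(.5275,.274,.2,91)"
```

```text
t 0.725 xyz mm [-38.5  35.2   7.8] twist 0.1609 at [0.4861 0.3056 0.2078] [-179.98    0.    100.22]
```

Emit:
apply_moves(
  motion=[
    {"xyz": [0,0,0],"twist": 0,"jaw": 1},
  ],
)

```text
time: 0.85
ee_pos: [0.4871, 0.3042, 0.2066]
tcp_rot: [-179.9, 0.1, 100.2]
wrist_force: [-0.4, 0.6, -0.0]
opening: 0.0854
grasp_force: 0.0
```

```bash
python3 -c "
from h import *
go(.5275,.274,.2,91)"
```

```text
t 0.85 xyz mm [-36.8  34.5   6.6] twist 0.1597 at [0.4871 0.3042 0.2066] [-1.7989e+02  8.0000e-02  1.0015e+02]
```

Emit:
apply_moves(
  motion=[
    {"xyz": [-37,34.5,6.5],"twist": 0.16,"jaw": 1},
    {"xyz": [-37,34.5,6.5],"twist": 0.16,"jaw": 1},
    {"xyz": [-37,34.5,6.5],"twist": 0.16,"jaw": 1},
  ],
)

```text
time: 1.23
ee_pos: [0.5249, 0.2776, 0.2017]
tcp_rot: [-180.0, -0.0, 91.5]
wrist_force: [-0.5, -0.2, 0.4]
opening: 0.0853
grasp_force: 0.0
```

Run:
```python
from h import *
go(.5275,.274,.2,91)
c=camera_params("wrist");p,d=camera("wrist");np.savez("w1.npz",p=p,d=d)
cv2.imwrite("pics/w1.png",p[:,:,::-1])
w=cloud(c,d);R=cv2.Rodrigues(c["rvec"])[0];print("cam at",-R.T@c["tvec"],"axis",R[2])
m=(w[...,2]>.068)&(w[...,2]<.08)
n,L,s,ce=cv2.connectedComponentsWithStats(m.astype(np.uint8))
for i in range(1,n):
    if s[i,4]>60: q=w[L==i];print(s[i],rect(q),q[:,2].mean())
m=(w[...,2]>.026)&(w[...,2]<.034);print("rest",rect(w[m]))
```

```text
t 1.225 xyz mm [-3.6  2.5  1.7] twist 0.0088 at [0.5249 0.2776 0.2017] [-179.95   -0.     91.5 ]
cam at [0.52285935 0.35280327 0.32768957] axis [ 0.0054212  -0.29662711 -0.95497799]
[280 181  12  66 728] (array([526.5, 273.1]), array([ 9.9, 60.2]), 1.3) 0.07529218281321348
[279 264  11  36 335] (array([527.6, 202. ]), array([39.3, 10. ]), 89.6) 0.07295413351237438
rest (array([623.5, 331.6]), array([406.7, 141.4]), 44.1)
```

View pics/w1.png

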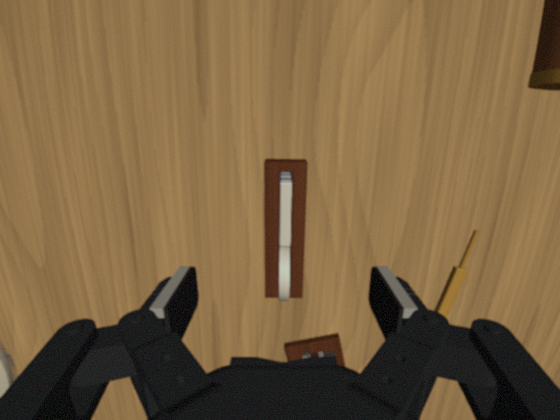

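The wrist view shows the square face at (286,213) and the round one at (285,272). The square face measures 60.2 × 9.9 mm with its top at 75 mm, as it should be. I'll descend on it.

```bash
python3 -c "
from h import *
go(.5265,.273,.076,91.3)"
```

```text
t 1.275 xyz mm [ -4.9   1.6 125.9] twist 0.004 at [0.5247 0.2779 0.2019] [-1.7998e+02 -1.0000e-02  9.1530e+01]
```

Emit:
apply_moves(
  motion=[
    {"xyz": [-4.5,2,40],"twist": 0.004,"jaw": 0},
    {"xyz": [-4.5,2,80],"twist": 0.004,"jaw": 0},
    {"xyz": [-4.5,2,115],"twist": 0.004,"jaw": 0},
    {"xyz": [-4.5,2,115],"twist": 0.004,"jaw": 0},
    {"xyz": [-4.5,2,115],"twist": 0.004,"jaw": 0},
  ],
)

```text
time: 1.9
ee_pos: [0.5277, 0.2735, 0.0887]
tcp_rot: [179.9, -0.1, 91.3]
wrist_force: [0.1, -0.9, 1.2]
opening: 0.0426
grasp_force: 0.0
```

```bash
python3 -c "
from h import *
go(.5265,.273,.0755,91.3)"
```

```text
t 1.9 xyz mm [-0.5 -1.2 13.2] twist -0.0008 at [0.5277 0.2735 0.0887] [ 1.799e+02 -5.000e-02  9.125e+01]
```

Emit:
apply_moves(
  motion=[
    {"xyz": [-0.5,-1,13],"twist": 0,"jaw": 0},
    {"xyz": [-0.5,-1,13],"twist": 0,"jaw": 0},
    {"xyz": [-0.5,-1,13],"twist": 0,"jaw": -1},
    {"xyz": [-0.5,-1,13],"twist": 0,"jaw": -1},
    {"xyz": [-0.5,-1,13],"twist": 0,"jaw": -1},
  ],
  grip_force=30,
)

```text
time: 2.52
ee_pos: [0.5268, 0.2722, 0.0743]
tcp_rot: [180.0, -0.0, 91.2]
wrist_force: [0.0, -0.5, 2.1]
opening: 0.0095
grasp_force: 31.6
```

Emit:
apply_moves(
  motion=[
    {"xyz": [0,0,0],"twist": 0,"jaw": -1},
    {"xyz": [0,0,0],"twist": 0,"jaw": -1},
    {"xyz": [0,0,0],"twist": 0,"jaw": -1},
  ],
)

```text
time: 2.9
ee_pos: [0.5268, 0.2722, 0.0742]
tcp_rot: [180.0, -0.0, 91.2]
wrist_force: [-0.3, -0.9, 4.8]
opening: 0.0094
grasp_force: 32.0
```

Emit:
apply_moves(
  motion=[
    {"xyz": [0,0,-30],"twist": 0,"jaw": -1},
    {"xyz": [0,0,-70],"twist": 0,"jaw": -1},
    {"xyz": [0,0,-110],"twist": 0,"jaw": -1},
    {"xyz": [0,0,-110],"twist": 0,"jaw": -1},
    {"xyz": [0,0,-110],"twist": 0,"jaw": -1},
  ],
)

```text
time: 3.52
ee_pos: [0.5263, 0.2721, 0.1828]
tcp_rot: [-179.9, 0.0, 91.2]
wrist_force: [-0.6, 0.2, -0.6]
opening: 0.009
grasp_force: 31.3
```

```bash
python3 -c "
from h import *
go(.5814,.0285,.18,104.4)"
```

```text
t 3.525 xyz mm [-244.7   50.     2.8] twist -0.2308 at [0.5263 0.2721 0.1828] [-1.7993e+02  3.0000e-02  9.1180e+01]
```

Emit:
apply_moves(
  motion=[
    {"xyz": [-60,12,0],"twist": -0.06,"jaw": -1},
    {"xyz": [-120,25,0],"twist": -0.12,"jaw": -1},
    {"xyz": [-180,40,0],"twist": -0.18,"jaw": -1},
    {"xyz": [-240,50,0],"twist": -0.23,"jaw": -1},
    {"xyz": [-300,50,0],"twist": -0.23,"jaw": -1},
  ],
)

```text
time: 4.15
ee_pos: [0.5823, -0.0287, 0.1816]
tcp_rot: [-179.8, -0.0, 104.4]
wrist_force: [0.4, 0.0, -0.2]
opening: 0.0093
grasp_force: 31.2
```

Emit:
apply_moves(
  motion=[
    {"xyz": [0,0,0],"twist": 0,"jaw": -1},
    {"xyz": [0,0,0],"twist": 0,"jaw": -1},
    {"xyz": [0,0,0],"twist": 0,"jaw": -1},
  ],
)

```text
time: 4.53
ee_pos: [0.5825, -0.0256, 0.1832]
tcp_rot: [-179.9, -0.0, 104.4]
wrist_force: [0.5, -0.2, -0.2]
opening: 0.0092
grasp_force: 31.2
```

Run:
```python
from h import *
go(.5814,.0285,.18,104.4)
c=camera_params("wrist");p,d=camera("wrist");np.savez("w2.npz",p=p,d=d)
cv2.imwrite("pics/w2.png",p[:,:,::-1])
w=cloud(c,d);ok=(d>.1)&(np.hypot(w[...,0]-.5814,w[...,1]-.0285)<.08)
for lo,hi in((.009,.016),(.020,.028),(.035,.045),(.045,.055),(.060,.068)):
    m=ok&(w[...,2]>lo)&(w[...,2]<hi)
    n,L,s,ce=cv2.connectedComponentsWithStats(m.astype(np.uint8))
    print(lo,hi,rect(w[m]))
    for i in range(1,n):
        if s[i,4]>60: q=w[L==i];print("   ",s[i],rect(q),q[:,2].mean().round(4))
```

```text
t 4.525 xyz mm [52.7 12.4  3.2] twist 0.0007 at [ 0.5825 -0.0256  0.1832] [-1.7995e+02 -3.0000e-02  1.0444e+02]
0.009 0.016 (array([580.3,  26.1]), array([ 74.3, 109.4]), 14.7)
    [ 256   90   79  113 3410] (array([580.3,  26.1]), array([ 74.3, 109.4]), 14.7) 0.0125
0.02 0.028 (array([583.9,  27.7]), array([43.3, 80.1]), 14.8)
    [276 105   9  87 544] (array([566.3,  23. ]), array([ 7.3, 80.1]), 14.5) 0.0241
    [290 105  12  86 972] (array([580.3,  26.9]), array([10.5, 79.5]), 14.7) 0.0244
    [312 110  12  13 156] (array([592.1,  60.9]), array([10.4, 10.9]), 16.4) 0.0244
    [311 174  11  13 128] (array([607.4,   2.9]), array([ 9.9, 11.3]), 15.5) 0.0243
0.035 0.045 (array([568.1,  23.3]), array([36. , 79.7]), 14.6)
    [261 104  12  92 798] (array([555.1,  19.9]), array([ 9.1, 79.7]), 14.6) 0.0401
0.045 0.055 (array([563.,  22.]), array([46.7, 79.3]), 14.4)
    [ 248  104   17   94 1257] (array([546.3,  17.7]), array([12.3, 79.3]), 14.5) 0.0507
0.06 0.068 (array([587.9,  28.2]), array([ 6.3, 79.7]), 15.2)
    [303 103   9  99 738] (array([587.9,  28.2]), array([ 6.3, 79.7]), 15.2) 0.0642
```

View pics/w2.png

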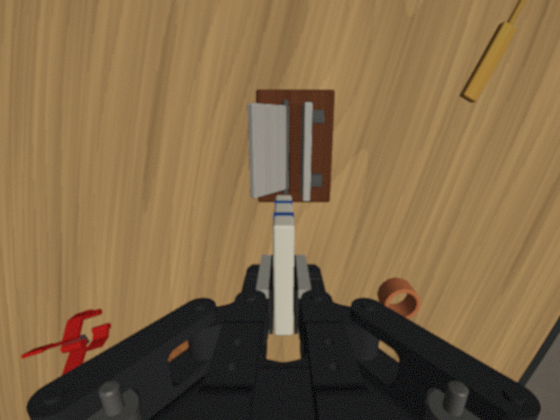

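The wrist view shows the press at (296,146): the open cheek at (267,150), the fixed cheek at (308,150). The held face hangs straight between the fingers at (284,265). The base measures 74 × 109 mm and the floor strip 10.5 × 80 mm at 24 mm, so the press sits at about (0.580, 0.0264), yaw 14.7°.

```bash
python3 -c "
from h import *
go(.5797,.0254,.16,104.7)"
```

```text
t 4.575 xyz mm [50.   9.9 23.4] twist -0.0043 at [ 0.5826 -0.0255  0.1834] [-1.7997e+02 -2.0000e-02  1.0446e+02]
```

Emit:
apply_moves(
  motion=[
    {"xyz": [25,5,0],"twist": -0.004,"jaw": -1},
    {"xyz": [50,10.2,23],"twist": -0.004,"jaw": -1},
    {"xyz": [50,10.2,23],"twist": -0.004,"jaw": -1},
    {"xyz": [50,10.2,23],"twist": -0.004,"jaw": -1},
    {"xyz": [50,10.2,23],"twist": -0.004,"jaw": -1},
  ],
)

```text
time: 5.2
ee_pos: [0.5806, 0.0239, 0.1617]
tcp_rot: [179.9, 0.0, 104.6]
wrist_force: [0.3, 0.1, -0.1]
opening: 0.0092
grasp_force: 31.2
```

```bash
python3 -c "
from h import *
go(.5797,.0254,.0834,104.7)"
```

```text
t 5.2 xyz mm [ 1.7 -0.5 78.3] twist -0.0023 at [0.5806 0.0239 0.1617] [1.7994e+02 2.0000e-02 1.0457e+02]
```

Emit:
apply_moves(
  motion=[
    {"xyz": [1.5,-0.5,20],"twist": -0.002,"jaw": -1},
    {"xyz": [1.5,-0.5,40],"twist": -0.002,"jaw": -1},
    {"xyz": [1.5,-0.5,60],"twist": -0.002,"jaw": -1},
    {"xyz": [1.5,-0.5,68],"twist": -0.002,"jaw": -1},
    {"xyz": [1.5,-0.5,68],"twist": -0.002,"jaw": -1},
  ],
)

```text
time: 5.82
ee_pos: [0.5794, 0.0252, 0.093]
tcp_rot: [-180.0, 0.0, 104.7]
wrist_force: [0.0, -0.5, -0.1]
opening: 0.0093
grasp_force: 31.2
```

```bash
python3 -c "
from h import *
go(.5797,.0254,.0834,104.7)"
```

```text
t 5.825 xyz mm [0.1 0.4 9.6] twist -0.0005 at [0.5794 0.0252 0.093 ] [-179.99    0.    104.67]
```

Emit:
apply_moves(
  motion=[
    {"xyz": [0,0.2,4],"twist": 0,"jaw": -1},
    {"xyz": [0,0.2,8],"twist": 0,"jaw": -1},
    {"xyz": [0,0.2,9],"twist": 0,"jaw": -1},
    {"xyz": [0,0.2,9],"twist": 0,"jaw": -1},
  ],
)

```text
time: 6.32
ee_pos: [0.5795, 0.0256, 0.0839]
tcp_rot: [-180.0, -0.0, 104.7]
wrist_force: [-0.1, 0.0, 0.2]
opening: 0.0096
grasp_force: 31.2
```

Emit:
apply_moves(
  motion=[
    {"xyz": [0,0,1],"twist": 0,"jaw": -1},
    {"xyz": [0,0,1.2],"twist": 0,"jaw": -1},
  ],
)

```text
time: 6.58
ee_pos: [0.5798, 0.0256, 0.0833]
tcp_rot: [180.0, 0.0, 104.7]
wrist_force: [-1.8, 0.6, 5.2]
opening: 0.0088
grasp_force: 32.1
```

Floor contact felt (5 N). Releasing.

Emit:
apply_moves(
  motion=[
    {"xyz": [0,0,-0.5],"twist": 0,"jaw": -0.6},
    {"xyz": [0,0,-0.5],"twist": 0,"jaw": -0.5},
    {"xyz": [0,0,-0.5],"twist": 0,"jaw": -0.5},
    {"xyz": [0,0,-0.5],"twist": 0,"jaw": -0.5},
  ],
)

```text
time: 7.08
ee_pos: [0.5795, 0.0256, 0.083]
tcp_rot: [-180.0, -0.0, 104.7]
wrist_force: [0.0, -0.2, -0.3]
opening: 0.0217
grasp_force: 0.0
```

Emit:
apply_moves(
  motion=[
    {"xyz": [0,0,-20],"twist": 0,"jaw": -0.5},
    {"xyz": [0,0,-60],"twist": 0,"jaw": -0.5},
    {"xyz": [0,0,-60],"twist": 0,"jaw": -1},
    {"xyz": [0,-60,-60],"twist": 0,"jaw": -1},
    {"xyz": [0,-90,-60],"twist": 0,"jaw": -1},
  ],
)

```text
time: 7.7
ee_pos: [0.4903, 0.0024, 0.1417]
tcp_rot: [-179.9, -0.0, 104.7]
wrist_force: [-0.0, -0.3, 0.1]
opening: -0.0001
grasp_force: 0.0
```

```bash
cat > look.py <<'E'
from h import *
P=np.array([.5801,.0264]);a=np.deg2rad(14.7);A=np.array([[np.cos(a),-np.sin(a)],[np.sin(a),np.cos(a)]])
def inpress(w): return np.c_[(w[:,:2]-P)@A,w[:,2]]
E
python3 - <<'E'
from look import *
for n in("top","scene"):
    c=camera_params(n);p,d=camera(n);w=cloud(c,d).reshape(-1,3);q=inpress(w)
    m=(abs(q[:,0])<.05)&(abs(q[:,1])<.06)&(w[:,2]>.07)&(w[:,2]<.095)
    print(n,m.sum(),rect(q[m]),np.percentile(q[m,2],[5,50,95]).round(4))
x,y=A@[-.068,0]+P
go(x,y,.15,104.7)
E
```

```text
top 4 (array([  4.7, -24.2]), array([7.2, 0.2]), 73.2) [0.0816 0.0832 0.084 ]
scene 246 (array([-1.2,  3.3]), array([58.9, 13.9]), 90.0) [0.0712 0.0802 0.0842]
t 7.8 xyz mm [ 0.6 25.  -7.3] twist -0.0007 at [0.4903 0.0022 0.1427] [-1.7993e+02 -1.0000e-02  1.0466e+02]
```

Emit:
apply_moves(
  motion=[
    {"xyz": [0,0,40],"twist": 0,"jaw": -1},
    {"xyz": [0,0,80],"twist": 0,"jaw": -1},
    {"xyz": [0,10,80],"twist": 0,"jaw": -1},
    {"xyz": [0,20,80],"twist": 0,"jaw": -1},
    {"xyz": [0,30,80],"twist": 0,"jaw": -1},
  ],
)

```text
time: 8.43
ee_pos: [0.5236, 0.0107, 0.0649]
tcp_rot: [179.8, 0.0, 104.7]
wrist_force: [0.0, 0.2, -0.3]
opening: -0.0
grasp_force: 0.0
```

Run:
```python
from look import *
x,y=A@[-.03,0]+P
go(x,y,.062,104.7)
```

```text
t 8.425 xyz mm [ 0.8 28.6  2.9] twist 0.0001 at [0.5236 0.0107 0.0649] [1.7985e+02 4.0000e-02 1.0471e+02]
```

Now push gradually while watching the force.

Emit:
apply_moves(
  motion=[
    {"xyz": [0,5,2],"twist": 0,"jaw": -1},
    {"xyz": [0,10,2],"twist": 0,"jaw": -1},
    {"xyz": [0,15,2],"twist": 0,"jaw": -1},
    {"xyz": [0,19,2],"twist": 0,"jaw": -1},
    {"xyz": [0,20,2],"twist": 0,"jaw": -1},
  ],
)

```text
time: 9.05
ee_pos: [0.5386, 0.0147, 0.0653]
tcp_rot: [-179.8, 0.0, 104.7]
wrist_force: [-30.9, -5.3, 45.5]
opening: -0.0005
grasp_force: 27.6
```

Emit:
apply_moves(
  motion=[
    {"xyz": [0,3,0],"twist": 0,"jaw": -1},
    {"xyz": [0,4,0],"twist": 0,"jaw": -1},
    {"xyz": [0,4,0],"twist": 0,"jaw": -1},
  ],
)

```text
time: 9.43
ee_pos: [0.5449, 0.0163, 0.0685]
tcp_rot: [179.7, 0.1, 104.7]
wrist_force: [-27.8, -1.8, 56.9]
opening: -0.0
grasp_force: 31.5
```

```bash
cat > lk.py <<'E'
from look import *
o=sensors.get_obs();print(np.round(inpress(o["ee_pos"][None]),4),"F press",np.round(A.T@o["wrist_force"][:2],2))
c=camera_params("scene");p,d=camera("scene");w=cloud(c,d).reshape(-1,3);q=inpress(w)
for lo,hi in ((.03,.04),(.04,.05),(.05,.06),(.06,.068),(.07,.09)):
    m=(q[:,0]>-.05)&(q[:,0]<.02)&(abs(q[:,1])<.032)&(w[:,2]>lo)&(w[:,2]<hi)
    print(lo,m.sum(),np.percentile(q[m,0],[2,20,50,80,98]).round(4)if m.any()else"")
E
python3 lk.py
```

```text
[[-0.0366 -0.0009  0.0685]] F press [-27.33   5.32]
0.03 107 [0.0091 0.01   0.0106 0.0116 0.0126]
0.04 125 [-0.0186  0.0098  0.0107  0.0116  0.0126]
0.05 128 [-0.0268  0.0094  0.0104  0.0112  0.0125]
0.06 170 [-0.0333  0.0033  0.0057  0.0102  0.012 ]
0.07 306 [-0.0367 -0.0235  0.0021  0.0037  0.0052]
```

The fingertips are riding on the leaf's top edge, so I went in too high. I'll back off and come in lower.

Emit:
apply_moves(
  motion=[
    {"xyz": [0,-8,-8],"twist": 0,"jaw": -1},
    {"xyz": [0,-25,-10],"twist": 0,"jaw": -1},
    {"xyz": [0,-45,-10],"twist": 0,"jaw": -1},
    {"xyz": [0,-48,-10],"twist": 0,"jaw": -1},
  ],
)

```text
time: 9.98
ee_pos: [0.4977, 0.0041, 0.0714]
tcp_rot: [180.0, 0.0, 104.7]
wrist_force: [0.5, 0.0, 0.3]
opening: 0.0001
grasp_force: 0.0
```

```bash
python3 lk.py; python3 -c "
from h import *
p,d=camera('scene');cv2.imwrite('pics/s2.png',cv2.resize(p[190:290,250:370,::-1],None,fx=5,fy=5,interpolation=cv2.INTER_CUBIC))"
```

```text
[[-0.0854 -0.0007  0.0714]] F press [ 0.54 -0.09]
0.03 117 [0.0085 0.0098 0.0108 0.0116 0.0123]
0.04 118 [-0.0086  0.0096  0.0106  0.0114  0.0126]
0.05 124 [-0.0232  0.0096  0.0106  0.0116  0.0127]
0.06 162 [0.0018 0.0036 0.0071 0.0105 0.0126]
0.07 241 [-0.0056 -0.0001  0.0027  0.004   0.005 ]
```

View pics/s2.png

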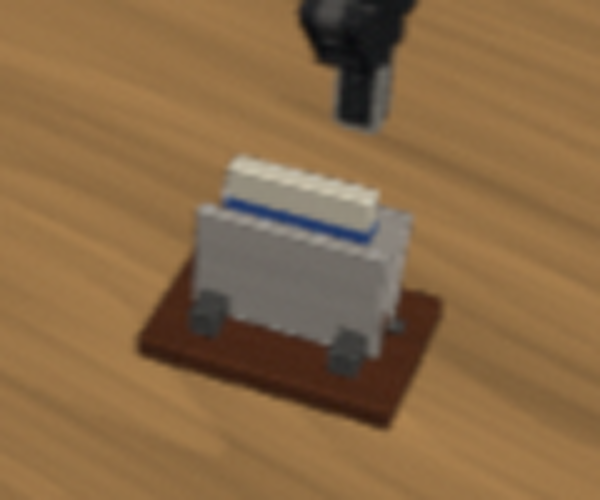

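The picture shows the face standing in the press at (300,200), and the leaf at (400,240) already partly raised, about 0.4 rad. The gripper is clear. I'll go lower and push.

Emit:
apply_moves(
  motion=[
    {"xyz": [0,0,10],"twist": 0,"jaw": -1},
    {"xyz": [0,0,17],"twist": 0,"jaw": -1},
    {"xyz": [0,10,17],"twist": 0,"jaw": -1},
    {"xyz": [0,25,17],"twist": 0,"jaw": -1},
    {"xyz": [0,32,17],"twist": 0,"jaw": -1},
  ],
)

```text
time: 10.7
ee_pos: [0.5307, 0.0128, 0.0543]
tcp_rot: [180.0, 0.0, 104.7]
wrist_force: [-0.1, 0.3, -0.5]
opening: -0.0
grasp_force: 0.0
```

```bash
python3 lk.py
```

```text
[[-0.0513 -0.0006  0.0543]] F press [-0.07  0.3 ]
0.03 113 [0.0087 0.0097 0.0106 0.0116 0.0132]
0.04 122 [-0.018   0.0096  0.0106  0.0115  0.0127]
0.05 143 [-0.0462  0.009   0.0104  0.0115  0.0129]
0.06 196 [-0.0466  0.0025  0.0051  0.0102  0.0119]
0.07 278 [-0.0456 -0.0044  0.0024  0.0037  0.005 ]
```

Emit:
apply_moves(
  motion=[
    {"xyz": [0,4,0],"twist": 0,"jaw": -1},
    {"xyz": [0,8,0],"twist": 0,"jaw": -1},
    {"xyz": [0,8,0],"twist": 0,"jaw": -1},
  ],
)

```text
time: 11.12
ee_pos: [0.5371, 0.0145, 0.0542]
tcp_rot: [180.0, 0.0, 104.7]
wrist_force: [0.0, -0.5, 0.2]
opening: 0.0001
grasp_force: 0.0
```

Emit:
apply_moves(
  motion=[
    {"xyz": [0,4,0],"twist": 0,"jaw": -1},
    {"xyz": [0,6,0],"twist": 0,"jaw": -1},
    {"xyz": [0,6,0],"twist": 0,"jaw": -1},
  ],
)

```text
time: 11.5
ee_pos: [0.5428, 0.016, 0.0542]
tcp_rot: [-180.0, 0.0, 104.7]
wrist_force: [-1.2, -1.1, 1.6]
opening: -0.0001
grasp_force: 0.9
```

Emit:
apply_moves(
  motion=[
    {"xyz": [0,3,0],"twist": 0,"jaw": -1},
    {"xyz": [0,6,0],"twist": 0,"jaw": -1},
    {"xyz": [0,6,0],"twist": 0,"jaw": -1},
  ],
)

```text
time: 11.88
ee_pos: [0.5479, 0.0173, 0.0542]
tcp_rot: [-179.9, 0.0, 104.7]
wrist_force: [-8.8, -2.9, 7.4]
opening: -0.0003
grasp_force: 0.9
```

Emit:
apply_moves(
  motion=[
    {"xyz": [0,2,0],"twist": 0,"jaw": -1},
    {"xyz": [0,3,0],"twist": 0,"jaw": -1},
    {"xyz": [0,3,0],"twist": 0,"jaw": -1},
  ],
)

```text
time: 12.25
ee_pos: [0.5482, 0.0174, 0.0542]
tcp_rot: [-179.6, 0.0, 104.7]
wrist_force: [-25.4, -6.6, 16.3]
opening: -0.0004
grasp_force: 2.5
```

```bash
cat > side.py <<'E'
from look import *
# median profile of leaf from scene+top depth, within strip clear of finger
for n in("scene","top"):
    c=camera_params(n);p,d=camera(n);q=inpress(cloud(c,d).reshape(-1,3))
    for y0,y1 in((-.039,-.032),(.032,.039)):
        for lo,hi in ((.03,.04),(.04,.05),(.05,.06),(.06,.067)):
            m=(q[:,0]>-.045)&(q[:,0]<.004)&(q[:,1]>y0)&(q[:,1]<y1)&(q[:,2]>lo)&(q[:,2]<hi)
            if m.sum()>1: print(n,y0,lo,m.sum(),np.percentile(q[m,0],[5,50,95]).round(4))
E
python3 side.py; python3 lk.py
```

```text
scene -0.039 0.05 8 [-0.0157 -0.0138 -0.0118]
scene -0.039 0.06 4 [-0.0198 -0.0165 -0.014 ]
scene 0.032 0.04 5 [-0.0141 -0.013  -0.0129]
scene 0.032 0.05 13 [-0.0155 -0.013  -0.0065]
scene 0.032 0.06 12 [-0.0177 -0.014   0.0002]
[[-0.0332 -0.0006  0.0542]] F press [-25.62   0.29]
0.03 113 [0.0085 0.01   0.0107 0.0114 0.0129]
0.04 115 [0.0089 0.0101 0.0107 0.0115 0.0122]
0.05 125 [-0.0133  0.0098  0.0107  0.0114  0.0125]
0.06 153 [-0.0307  0.0045  0.007   0.0106  0.0119]
0.07 284 [-0.0369 -0.0016  0.0049  0.0063  0.008 ]
```

The knuckles above the pads are meeting the face top, which stands 20 mm above the cheeks. I'll back off and turn the gripper 90° so the slim side faces the press.

Emit:
apply_moves(
  motion=[
    {"xyz": [0,-15,0],"twist": 0,"jaw": -1},
    {"xyz": [0,-35,0],"twist": 0.18,"jaw": -1},
    {"xyz": [0,-35,0],"twist": 0.36,"jaw": -1},
    {"xyz": [0,-35,0],"twist": 0.54,"jaw": -1},
    {"xyz": [0,-35,0],"twist": 0.72,"jaw": -1},
  ],
)

```text
time: 13.02
ee_pos: [0.5179, 0.0094, 0.0541]
tcp_rot: [180.0, -0.0, 63.1]
wrist_force: [-0.3, 0.2, -0.5]
opening: 0.0002
grasp_force: 0.0
```

```bash
python3 lk.py; python3 side.py
python3 - <<'E'
from look import *
x,y=A@[-.045,0]+P
go(x,y,.060,14.7)
E
```

```text
[[-0.0645 -0.0006  0.0541]] F press [-0.21  0.24]
0.03 113 [0.0085 0.01   0.0107 0.0117 0.0127]
0.04 113 [0.0091 0.0098 0.0107 0.0115 0.0124]
0.05 125 [0.0086 0.0098 0.0106 0.0115 0.0128]
0.06 147 [-0.0162  0.0048  0.0077  0.0105  0.0121]
0.07 265 [-0.0488 -0.001   0.0048  0.0061  0.0073]
scene -0.039 0.05 9 [-0.0154 -0.0137 -0.0115]
scene -0.039 0.06 4 [-0.0193 -0.0151 -0.0142]
scene 0.032 0.04 5 [-0.0142 -0.0126 -0.0108]
scene 0.032 0.05 13 [-0.0147 -0.0136 -0.0085]
scene 0.032 0.06 12 [-0.0181 -0.0143  0.0007]
t 13.175 xyz mm [13.3 14.4 -5.9] twist 0.8539 at [0.5178 0.0094 0.0541] [ 1.7998e+02 -2.0000e-02  6.3630e+01]
```

Emit:
apply_moves(
  motion=[
    {"xyz": [0,0,-4],"twist": 0.18,"jaw": -1},
    {"xyz": [0,0,-4],"twist": 0.36,"jaw": -1},
    {"xyz": [0,0,-4],"twist": 0.54,"jaw": -1},
    {"xyz": [0,0,-4],"twist": 0.72,"jaw": -1},
    {"xyz": [0,0,-4],"twist": 0.85,"jaw": -1},
  ],
)

```text
time: 13.8
ee_pos: [0.5178, 0.0094, 0.0581]
tcp_rot: [-180.0, -0.0, 14.7]
wrist_force: [0.1, 0.5, 0.1]
opening: 0.0001
grasp_force: 0.0
```

Run:
```python
from look import *
x,y=A@[-.04,0]+P
go(x,y,.058,14.7)
```

```text
t 13.8 xyz mm [24.6 -0.6  0.1] twist 0.0006 at [0.5178 0.0094 0.0581] [-1.800e+02 -2.000e-02  1.474e+01]
```

Emit:
apply_moves(
  motion=[
    {"xyz": [12,0,0],"twist": 0,"jaw": -1},
    {"xyz": [24,0,0],"twist": 0,"jaw": -1},
    {"xyz": [28,0,0],"twist": 0,"jaw": -1},
    {"xyz": [30,0,0],"twist": 0,"jaw": -1},
  ],
)

```text
time: 14.3
ee_pos: [0.5469, 0.0171, 0.0579]
tcp_rot: [-180.0, 0.0, 14.8]
wrist_force: [-0.2, 0.2, 0.0]
opening: 0.0002
grasp_force: 0.0
```

Emit:
apply_moves(
  motion=[
    {"xyz": [2,0,0],"twist": 0,"jaw": -1},
    {"xyz": [4,0,0],"twist": 0,"jaw": -1},
    {"xyz": [5,0,0],"twist": 0,"jaw": -1},
  ],
)

```text
time: 14.68
ee_pos: [0.5512, 0.0182, 0.0581]
tcp_rot: [180.0, 0.0, 14.7]
wrist_force: [-2.6, -0.8, 2.2]
opening: 0.0001
grasp_force: 1.2
```

Emit:
apply_moves(
  motion=[
    {"xyz": [2,0,0],"twist": 0,"jaw": -1},
    {"xyz": [4,0,0],"twist": 0,"jaw": -1},
    {"xyz": [4,0,0],"twist": 0,"jaw": -1},
  ],
)

```text
time: 15.05
ee_pos: [0.5556, 0.0193, 0.0581]
tcp_rot: [180.0, -0.0, 14.7]
wrist_force: [-0.1, 0.1, 0.6]
opening: 0.0003
grasp_force: 0.2
```

Emit:
apply_moves(
  motion=[
    {"xyz": [2,0,0],"twist": 0,"jaw": -1},
    {"xyz": [3,0,0],"twist": 0,"jaw": -1},
    {"xyz": [3,0,0],"twist": 0,"jaw": -1},
  ],
)

```text
time: 15.42
ee_pos: [0.5584, 0.0201, 0.0581]
tcp_rot: [-180.0, -0.0, 14.7]
wrist_force: [-0.5, 0.3, 0.1]
opening: -0.0002
grasp_force: 0.3
```

```bash
python3 lk.py; python3 side.py
```

```text
[[-0.0226 -0.0006  0.0581]] F press [-0.42  0.4 ]
0.03 110 [0.0084 0.0101 0.0109 0.0117 0.0128]
0.04 119 [0.0088 0.0097 0.0106 0.0114 0.0124]
0.05 119 [0.008  0.0098 0.0106 0.0115 0.0127]
0.06 162 [-0.0043  0.0036  0.0063  0.0105  0.0123]
0.07 349 [-0.0247 -0.0117  0.0016  0.0038  0.0051]
scene -0.039 0.05 6 [-0.0077 -0.0072 -0.0066]
scene -0.039 0.06 6 [-0.0111 -0.0094 -0.0078]
scene 0.032 0.05 9 [-0.0073 -0.0066 -0.0023]
scene 0.032 0.06 12 [-0.0112 -0.0068  0.0021]
```

Emit:
apply_moves(
  motion=[
    {"xyz": [1,0,0],"twist": 0,"jaw": -1},
    {"xyz": [1.5,0,0],"twist": 0,"jaw": -1},
    {"xyz": [1.5,0,0],"twist": 0,"jaw": -1},
  ],
)

```text
time: 15.95
ee_pos: [0.5596, 0.0204, 0.0582]
tcp_rot: [180.0, 0.0, 14.7]
wrist_force: [-4.0, -1.4, 2.7]
opening: -0.0
grasp_force: 1.9
```

Emit:
apply_moves(
  motion=[
    {"xyz": [1,0,0],"twist": 0,"jaw": -1},
    {"xyz": [1,0,0],"twist": 0,"jaw": -1},
    {"xyz": [1,0,0],"twist": 0,"jaw": -1},
  ],
)

```text
time: 16.32
ee_pos: [0.5597, 0.0204, 0.0581]
tcp_rot: [-180.0, 0.1, 14.7]
wrist_force: [-8.7, -1.5, 5.6]
opening: 0.0
grasp_force: 4.6
```

```bash
python3 lk.py; python3 side.py
```

```text
[[-0.0213 -0.0006  0.0581]] F press [-8.75  0.77]
0.03 116 [0.0089 0.0099 0.0108 0.0115 0.0125]
0.04 111 [0.0087 0.0099 0.0106 0.0115 0.0129]
0.05 114 [0.009  0.0098 0.0106 0.0113 0.0125]
0.06 161 [0.0031 0.0048 0.0077 0.0106 0.0128]
0.07 342 [-0.0213 -0.0107  0.003   0.0052  0.0067]
scene -0.039 0.05 5 [-0.0066 -0.0057 -0.0043]
scene -0.039 0.06 7 [-0.0098 -0.0067 -0.0052]
scene 0.032 0.05 7 [-0.0053 -0.0048 -0.0007]
scene 0.032 0.06 13 [-0.0097 -0.0054  0.0003]
```

The leaf has stopped against the face: its inner side is at x ≈ −5.5 mm and the push was 9 N. I'll back off and go over the clamp.

Emit:
apply_moves(
  motion=[
    {"xyz": [-25,0,0],"twist": 0,"jaw": -1},
    {"xyz": [-45,0,-50],"twist": 0,"jaw": -1},
    {"xyz": [-45,0,-110],"twist": 0,"jaw": 0},
    {"xyz": [-45,0,-170],"twist": 0,"jaw": 1},
    {"xyz": [-45,0,-190],"twist": 0,"jaw": 1},
  ],
)

```text
time: 17.1
ee_pos: [0.5184, 0.0094, 0.2524]
tcp_rot: [179.9, -0.4, 14.7]
wrist_force: [0.5, 0.6, -0.4]
opening: 0.0548
grasp_force: 0.0
```

```bash
python3 -c "
from h import *
go(.509,-.331,.24,74.5)"; python3 side.py;python3 lk.py
```

```text
t 17.1 xyz mm [-95.7 326.8  12.4] twist -1.0429 at [0.5184 0.0094 0.2524] [179.93  -0.36  14.75]
scene -0.039 0.05 3 [-0.0059 -0.0059 -0.0057]
scene -0.039 0.06 9 [-0.0106 -0.0071 -0.0041]
scene 0.032 0.05 7 [-0.0061 -0.005  -0.002 ]
scene 0.032 0.06 14 [-0.0095 -0.0053  0.0016]
[[-0.064  -0.0008  0.2508]] F press [1.37 0.32]
0.03 113 [0.009  0.01   0.0106 0.0115 0.0129]
0.04 114 [0.0087 0.01   0.0108 0.0115 0.013 ]
0.05 119 [0.0088 0.0099 0.0107 0.0114 0.0129]
0.06 154 [0.003  0.0048 0.0073 0.0104 0.0122]
0.07 234 [-0.0038  0.0014  0.0042  0.0055  0.0068]
```

Emit:
apply_moves(
  motion=[
    {"xyz": [-18,60,5],"twist": -0.18,"jaw": 1},
    {"xyz": [-36,120,10],"twist": -0.36,"jaw": 1},
    {"xyz": [-54,180,10],"twist": -0.54,"jaw": 1},
    {"xyz": [-72,240,10],"twist": -0.72,"jaw": 1},
    {"xyz": [-88,300,10],"twist": -0.9,"jaw": 1},
  ],
)

```text
time: 17.88
ee_pos: [0.5084, -0.2796, 0.2361]
tcp_rot: [-179.9, -0.0, 64.2]
wrist_force: [1.5, 0.6, 0.3]
opening: 0.0855
grasp_force: 0.0
```

Emit:
apply_moves(
  motion=[
    {"xyz": [0,0,0],"twist": 0,"jaw": 1},
  ],
)

```text
time: 18.0
ee_pos: [0.508, -0.2813, 0.235]
tcp_rot: [-179.8, 0.0, 63.8]
wrist_force: [-0.0, 1.4, 0.6]
opening: 0.0854
grasp_force: 0.0
```

```bash
python3 -c "
from h import *
go(.509,-.331,.24,74.5)"
```

```text
t 18.0 xyz mm [-44.1  22.9  -5. ] twist -0.1874 at [ 0.508  -0.2813  0.235 ] [-1.798e+02  1.000e-02  6.377e+01]
```

Emit:
apply_moves(
  motion=[
    {"xyz": [-44,23,-5],"twist": -0.185,"jaw": 1},
    {"xyz": [-44,23,-5],"twist": -0.185,"jaw": 1},
    {"xyz": [-44,23,-5],"twist": -0.185,"jaw": 1},
    {"xyz": [-44,23,-5],"twist": -0.185,"jaw": 1},
  ],
)

```text
time: 18.5
ee_pos: [0.5103, -0.3264, 0.2428]
tcp_rot: [-180.0, -0.0, 74.4]
wrist_force: [-0.1, 0.4, 0.3]
opening: 0.0854
grasp_force: 0.0
```

Run:
```python
from h import *
go(.525,-.273,.24,74.5)
c=camera_params("wrist");p,d=camera("wrist");np.savez("w3.npz",p=p,d=d)
cv2.imwrite("pics/w3.png",p[:,:,::-1])
w=cloud(c,d);ok=(d>.1)&(np.hypot(w[...,0]-.525,w[...,1]+.273)<.06)
for lo,hi in((.009,.016),(.066,.074),(.079,.09),(.09,.1),(.1,.11),(.11,.117),(.117,.122),(.119,.14)):
    m=ok&(w[...,2]>lo)&(w[...,2]<hi)
    if m.sum()<10: continue
    n,L,s,ce=cv2.connectedComponentsWithStats(m.astype(np.uint8))
    print(lo,hi,rect(w[m]))
    for i in range(1,n):
        if s[i,4]>25: q=w[L==i];print("   ",s[i],rect(q),q.mean(0).round(4))
```

```text
t 18.5 xyz mm [55.4 -0.2  2.8] twist -0.0015 at [ 0.5103 -0.3264  0.2428] [-1.7997e+02 -2.0000e-02  7.4410e+01]
0.009 0.016 (array([ 523.6, -273.2]), array([79.7, 89.5]), 74.3)
    [ 244  105   78   70 2935] (array([ 523.6, -273.2]), array([79.7, 89.5]), 74.3) [ 0.5262 -0.2657  0.0124]
0.066 0.074 (array([ 526.8, -273. ]), array([32.8, 45.2]), 7.3)
    [276 121  14  15 162] (array([ 528.1, -258.6]), array([13.2, 12.7]), 74.7) [ 0.5284 -0.2571  0.0702]
    [276 160  14   8  63] (array([ 518.8, -291.9]), array([ 7.3, 13.1]), 74.4) [ 0.5186 -0.2924  0.0702]
0.079 0.09 (array([ 523.9, -275.5]), array([28. , 22.2]), 74.0)
    [271 132  25  31 641] (array([ 523.9, -275.5]), array([28. , 22.2]), 74.0) [ 0.5238 -0.2753  0.0843]
0.09 0.1 (array([ 524.3, -275.7]), array([22.1, 35. ]), 74.7)
    [264 136   8  26 148] (array([ 510.4, -271.9]), array([22.1,  6.2]), 74.5) [ 0.5108 -0.2717  0.0951]
    [294 136  10  26 143] (array([ 537. , -279.1]), array([22.5,  6.8]), 69.9) [ 0.5365 -0.2795  0.0951]
0.1 0.11 (array([ 523.2, -275.7]), array([24.7, 44.5]), 75.5)
    [258 137   9  27 167] (array([ 5
[... 296 characters left out ...]
[25.4,  4.4]), 76.0) [ 0.5022 -0.269   0.1134]
    [306 135   6  31 123] (array([ 544.6, -281.5]), array([25.5,  3.7]), 75.1) [ 0.5448 -0.2806  0.1136]
0.117 0.122 (array([ 524.1, -275.7]), array([26. , 55.5]), 74.4)
    [249 135   7  32  80] (array([ 500. , -268.8]), array([25.9,  3.5]), 78.7) [ 0.5    -0.2684  0.1194]
    [310 135   5  32  79] (array([ 546.9, -282. ]), array([25.7,  2.3]), 72.7) [ 0.5471 -0.2811  0.1195]
0.119 0.14 (array([ 523.3, -275.4]), array([26. , 58.3]), 74.3)
    [246 135   9  33 211] (array([ 497.9, -268.3]), array([26. ,  5.5]), 74.5) [ 0.4979 -0.2682  0.1227]
    [311 135   8  33 206] (array([ 548.9, -282.6]), array([26.1,  5.4]), 75.7) [ 0.5491 -0.2821  0.1227]
```

View pics/w3.png

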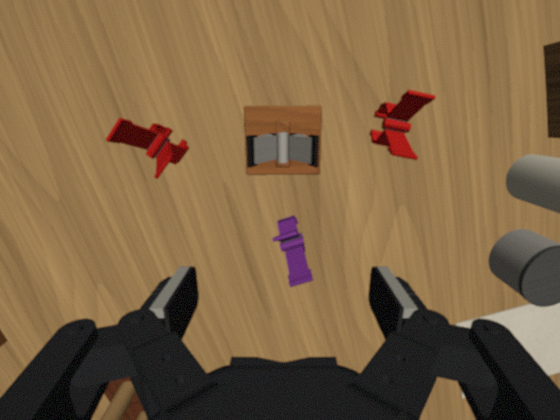

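The wrist view shows the steel clamp on its post at (283,150), with red decoys at (155,145) and (400,125) and the purple one at (293,250), all clear of the grasp. The handle pads measure 58 mm over the outsides at z = 123 mm, matching the description. The pivot is at (0.5234, −0.2756) and the grasp yaw is 74.4°.

```bash
python3 -c "
from h import *
go(.5234,-.2756,.17,74.4)"
```

```text
t 18.55 xyz mm [52.5 -1.1 73.1] twist 0.0006 at [ 0.5104 -0.3265  0.2431] [-1.7999e+02 -1.0000e-02  7.4440e+01]
```

Emit:
apply_moves(
  motion=[
    {"xyz": [26,-1,0],"twist": 0,"jaw": 1},
    {"xyz": [52.5,-1,0],"twist": 0,"jaw": 1},
    {"xyz": [52.5,-1,20],"twist": 0,"jaw": 1},
    {"xyz": [52.5,-1,60],"twist": 0,"jaw": 1},
    {"xyz": [52.5,-1,60],"twist": 0,"jaw": 1},
  ],
)

```text
time: 19.18
ee_pos: [0.5222, -0.2753, 0.1806]
tcp_rot: [-179.7, -0.1, 74.5]
wrist_force: [0.2, 0.1, 0.6]
opening: 0.0854
grasp_force: 0.0
```

```bash
python3 -c "
from h import *
go(.5234,-.2756,.117,74.4)"
```

```text
t 19.175 xyz mm [ 0.   1.3 63.6] twist 0.0009 at [ 0.5222 -0.2753  0.1806] [-1.7973e+02 -6.0000e-02  7.4450e+01]
```

Emit:
apply_moves(
  motion=[
    {"xyz": [0,0.8,20],"twist": 0,"jaw": 1},
    {"xyz": [0,0.8,40],"twist": 0,"jaw": 1},
    {"xyz": [0,0.8,58],"twist": 0,"jaw": 1},
    {"xyz": [0,0.8,61],"twist": 0,"jaw": 1},
    {"xyz": [0,0.8,61],"twist": 0,"jaw": 1},
  ],
)

```text
time: 19.8
ee_pos: [0.5243, -0.277, 0.1229]
tcp_rot: [180.0, 0.0, 74.4]
wrist_force: [0.5, -1.1, 0.2]
opening: 0.0853
grasp_force: 0.0
```

```bash
python3 -c "
from h import *
go(.5234,-.2756,.117,74.4)"
```

```text
t 19.8 xyz mm [ 1.1 -1.2  5.9] twist 0.0005 at [ 0.5243 -0.277   0.1229] [1.7997e+02 1.0000e-02 7.4430e+01]
```

Emit:
apply_moves(
  motion=[
    {"xyz": [1,-1.2,4],"twist": 0,"jaw": 1},
    {"xyz": [1,-1.2,5],"twist": 0,"jaw": 1},
    {"xyz": [1,-1.2,5],"twist": 0,"jaw": 1},
    {"xyz": [1,-1.2,5],"twist": 0,"jaw": 0.3},
    {"xyz": [1,-1.2,5],"twist": 0,"jaw": 0.3},
  ],
  grip_force=30,
)

```text
time: 20.42
ee_pos: [0.5236, -0.2759, 0.1181]
tcp_rot: [179.9, 0.0, 74.4]
wrist_force: [-2.0, 0.8, 8.6]
opening: 0.0557
grasp_force: 7.5
```

```bash
python3 -c "
from h import *
go(.5234,-.2756,.117,74.4)"
```

```text
t 20.425 xyz mm [ 0.2 -0.3  1.1] twist 0.0005 at [ 0.5236 -0.2759  0.1181] [1.7991e+02 2.0000e-02 7.4430e+01]
```

Emit:
apply_moves(
  motion=[
    {"xyz": [0,0,0],"twist": 0,"jaw": 0},
    {"xyz": [0,0,0],"twist": 0,"jaw": -0.25},
    {"xyz": [0,0,0],"twist": 0,"jaw": -1},
    {"xyz": [0,0,0],"twist": 0,"jaw": -1},
    {"xyz": [0,0,0],"twist": 0,"jaw": -1},
  ],
  grip_force=30,
)

```text
time: 21.05
ee_pos: [0.5243, -0.2764, 0.1211]
tcp_rot: [179.7, 0.1, 74.4]
wrist_force: [-3.0, 1.7, 21.0]
opening: 0.0307
grasp_force: 28.5
```

Emit:
apply_moves(
  motion=[
    {"xyz": [0,0,0],"twist": 0,"jaw": -1},
    {"xyz": [0,0,0],"twist": 0,"jaw": -1},
  ],
)

```text
time: 21.3
ee_pos: [0.5243, -0.2764, 0.1211]
tcp_rot: [179.7, 0.1, 74.4]
wrist_force: [-3.0, 2.4, 21.3]
opening: 0.031
grasp_force: 28.5
```

Emit:
apply_moves(
  motion=[
    {"xyz": [0,0,-5],"twist": 0,"jaw": -1},
    {"xyz": [0,0,-15],"twist": 0,"jaw": -1},
    {"xyz": [0,0,-35],"twist": 0,"jaw": -1},
    {"xyz": [0,0,-60],"twist": 0,"jaw": -1},
    {"xyz": [0,0,-90],"twist": 0,"jaw": -1},
  ],
)

```text
time: 21.92
ee_pos: [0.5229, -0.2755, 0.2075]
tcp_rot: [-179.9, -0.0, 74.4]
wrist_force: [0.0, -0.8, -1.5]
opening: 0.0306
grasp_force: 30.2
```

Run:
```python
from look import *
for n in ("scene","top"):
    c=camera_params(n);p,d=camera(n)
    w=cloud(c,d).reshape(-1,3);q=inpress(w)
    m=(abs(q[:,0])<.014)&(abs(q[:,1])<.05)&(q[:,2]>.072)&(q[:,2]<.09);print("face",n,m.sum(),rect(q[m]),q[m,2].max())
    t=(abs(q[:,0])<.014)&(abs(q[:,1])<.05)&(q[:,2]>.0815)&(q[:,2]<.09);print(" top",rect(q[t]))
    if n=="scene": cv2.imwrite("pics/s3.png",cv2.resize(p[100:280,180:360,::-1],None,fx=3.3,fy=3.3,interpolation=cv2.INTER_CUBIC))
o=sensors.get_obs();print(o["wrist_force"],o["opening"])
c=camera_params("wrist");p,d=camera("wrist");w=cloud(c,d);print("tcp",o["ee_pos"])
go(P[0],P[1],.22,104.7)
```

```text
face scene 225 (array([1.3, 3.4]), array([59.7, 12.7]), 88.4) 0.08534103657149526
 top (array([1.1, 2.9]), array([58.7, 12.3]), 88.0)
face top 123 (array([2.1, 2.1]), array([59.6, 10.8]), 89.8) 0.08911241856009282
 top (array([2.3, 1.7]), array([58.8, 10.5]), 89.8)
[ 0.41044274  0.85839569 -1.30851846] 0.030375133494974702
tcp [ 0.52410027 -0.27613719  0.21062477]
t 22.075 xyz mm [306.4 -26.9 -11.4] twist -0.5283 at [ 0.5238 -0.276   0.2086] [1.7987e+02 3.0000e-02 7.4430e+01]
```

View pics/s3.png

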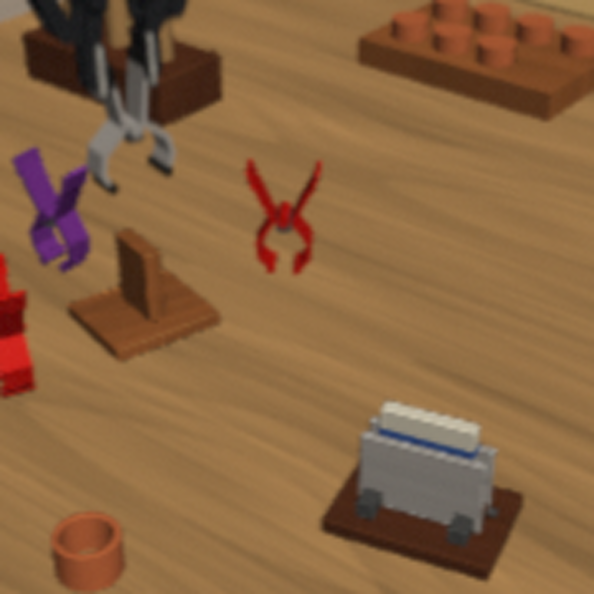

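The picture shows the clamp held open at (135,120), the post empty at (140,295), and the leaf closed on the standing face at (430,450). I'll carry the clamp over to the press.

Emit:
apply_moves(
  motion=[
    {"xyz": [50,-4,-10],"twist": -0.1,"jaw": -1},
    {"xyz": [105,-9,-10],"twist": -0.21,"jaw": -1},
    {"xyz": [160,-14,-10],"twist": -0.32,"jaw": -1},
    {"xyz": [215,-19,-10],"twist": -0.43,"jaw": -1},
    {"xyz": [260,-23,-10],"twist": -0.528,"jaw": -1},
  ],
)

```text
time: 22.7
ee_pos: [0.5705, -0.017, 0.2156]
tcp_rot: [-179.9, -0.0, 104.9]
wrist_force: [0.3, -0.3, -1.5]
opening: 0.0304
grasp_force: 30.2
```

Emit:
apply_moves(
  motion=[
    {"xyz": [0,0,0],"twist": 0,"jaw": -1},
    {"xyz": [0,0,0],"twist": 0,"jaw": -1},
  ],
)

```text
time: 22.95
ee_pos: [0.5705, -0.0191, 0.2161]
tcp_rot: [-179.9, -0.0, 104.7]
wrist_force: [0.5, -0.0, -1.4]
opening: 0.0301
grasp_force: 30.2
```

Run:
```python
from look import *
x,y=A@[0,.001]+P
go(x,y,.22,104.7)
```

```text
t 22.95 xyz mm [42.6 20.8 -3.9] twist -0.0005 at [ 0.5705 -0.0191  0.2161] [-1.7990e+02 -1.0000e-02  1.0467e+02]
```

Emit:
apply_moves(
  motion=[
    {"xyz": [21,10,0],"twist": 0,"jaw": -1},
    {"xyz": [42.5,20.8,0],"twist": 0,"jaw": -1},
    {"xyz": [42.5,20.8,0],"twist": 0,"jaw": -1},
    {"xyz": [42.5,20.8,0],"twist": 0,"jaw": -1},
    {"xyz": [42.5,20.8,0],"twist": 0,"jaw": -1},
  ],
)

```text
time: 23.58
ee_pos: [0.5801, 0.0263, 0.2171]
tcp_rot: [-180.0, 0.0, 104.6]
wrist_force: [0.1, 0.1, -1.0]
opening: 0.0303
grasp_force: 30.2
```

Run:
```python
from look import *
x,y=A@[0,.001]+P
go(x,y,.1351,104.7)
# where do clamp jaws sit, from scene & wrist depth, in press frame
for n in("scene","top","wrist"):
    c=camera_params(n);p,d=camera(n);q=inpress(cloud(c,d).reshape(-1,3));q=q[d.ravel()>.05]
    for lo,hi in((.115,.13),(.13,.145),(.145,.16),(.16,.175)):
        m=(abs(q[:,0])<.04)&(abs(q[:,1])<.04)&(q[:,2]>lo)&(q[:,2]<hi)
        if m.sum()>20: print(n,lo,m.sum(),rect(q[m]),q[m].min(0).round(4),q[m].max(0).round(4))
```

```text
t 23.575 xyz mm [ 1.1  0.1 82. ] twist -0.0017 at [0.5801 0.0263 0.2171] [-1.7999e+02  1.0000e-02  1.0460e+02]
scene 0.13 104 (array([-0.8,  3.2]), array([24.2, 56.2]), 89.9) [-0.0289 -0.0089  0.1314] [0.0273 0.0154 0.1449]
scene 0.145 108 (array([-1.3,  3.4]), array([21.8, 61.1]), 89.8) [-0.0318 -0.0076  0.145 ] [0.0292 0.0144 0.1599]
scene 0.16 165 (array([0.7, 3.5]), array([52.2, 27.6]), 6.1) [-0.0267 -0.0103  0.1603] [0.027  0.0169 0.175 ]
wrist 0.13 329 (array([-1.2,  7.4]), array([12. , 55.2]), 89.9) [-0.0289  0.0014  0.1329] [0.0264 0.0135 0.145 ]
wrist 0.145 192 (array([-1.7,  1.4]), array([22.3, 60.9]), 89.7) [-0.0321 -0.0096  0.1451] [0.0288 0.0127 0.1599]
wrist 0.16 1153 (array([-1.5,  3.2]), array([24.1, 55.3]), 88.9) [-0.0292 -0.0093  0.1601] [0.0263 0.0152 0.175 ]
```

Emit:
apply_moves(
  motion=[
    {"xyz": [-1,1.2,15],"twist": -0.002,"jaw": -1},
    {"xyz": [-1,1.2,30],"twist": -0.002,"jaw": -1},
    {"xyz": [-1,1.2,45],"twist": -0.002,"jaw": -1},
    {"xyz": [-1,1.2,58],"twist": -0.002,"jaw": -1},
    {"xyz": [-1,1.2,62],"twist": -0.002,"jaw": -1},
  ],
)

```text
time: 24.35
ee_pos: [0.5811, 0.0267, 0.1539]
tcp_rot: [-179.9, -0.0, 104.8]
wrist_force: [0.5, 0.4, -0.9]
opening: 0.0301
grasp_force: 30.2
```

Emit:
apply_moves(
  motion=[
    {"xyz": [0,0,6],"twist": 0,"jaw": -1},
    {"xyz": [0,0,10],"twist": 0,"jaw": -1},
    {"xyz": [0,0,10],"twist": 0,"jaw": -1},
  ],
)

```text
time: 24.72
ee_pos: [0.5816, 0.0267, 0.1451]
tcp_rot: [-180.0, -0.0, 104.8]
wrist_force: [0.5, -0.6, -0.4]
opening: 0.0305
grasp_force: 30.2
```

Emit:
apply_moves(
  motion=[
    {"xyz": [0,0,3],"twist": 0,"jaw": -1},
    {"xyz": [0,0,6],"twist": 0,"jaw": -1},
    {"xyz": [0,0,6],"twist": 0,"jaw": -1},
  ],
)

```text
time: 25.1
ee_pos: [0.5815, 0.0267, 0.1389]
tcp_rot: [-180.0, -0.0, 104.8]
wrist_force: [-0.4, 0.2, -1.3]
opening: 0.0303
grasp_force: 30.2
```

Emit:
apply_moves(
  motion=[
    {"xyz": [0,0,1.5],"twist": 0,"jaw": -1},
    {"xyz": [0,0,3],"twist": 0,"jaw": -1},
    {"xyz": [0,0,3],"twist": 0,"jaw": -1},
  ],
)

```text
time: 25.48
ee_pos: [0.5815, 0.0267, 0.136]
tcp_rot: [-180.0, -0.0, 104.8]
wrist_force: [-0.8, 0.1, -1.4]
opening: 0.0304
grasp_force: 30.2
```

Emit:
apply_moves(
  motion=[
    {"xyz": [0,0,1],"twist": 0,"jaw": -1},
    {"xyz": [0,0,2],"twist": 0,"jaw": -1},
    {"xyz": [0,0,2],"twist": 0,"jaw": -1},
  ],
)

```text
time: 25.85
ee_pos: [0.5818, 0.0267, 0.1353]
tcp_rot: [179.9, 0.0, 104.8]
wrist_force: [-1.3, -0.1, 5.9]
opening: 0.0304
grasp_force: 31.3
```

Emit:
apply_moves(
  motion=[
    {"xyz": [0,0,1],"twist": 0,"jaw": -1},
    {"xyz": [0,0,1],"twist": 0,"jaw": 0},
    {"xyz": [0,0,1],"twist": 0,"jaw": 1},
    {"xyz": [0,0,1],"twist": 0,"jaw": 1},
    {"xyz": [0,0,1],"twist": 0,"jaw": 1},
  ],
)

```text
time: 26.48
ee_pos: [0.5816, 0.0267, 0.1331]
tcp_rot: [-180.0, -0.0, 104.8]
wrist_force: [-0.9, -0.1, 0.0]
opening: 0.0853
grasp_force: 0.0
```

```bash
cat > fin.py <<'E'
from look import *
o=sensors.get_obs();print(o["time"],o["opening"],o["ee_pos"])
for n in("scene","top"):
    c=camera_params(n);p,d=camera(n);q=inpress(cloud(c,d).reshape(-1,3));q=q[d.ravel()>.05]
    for lo,hi in((.05,.064),(.072,.0845),(.09,.1),(.1,.115),(.115,.13),(.13,.15)):
        m=(abs(q[:,0])<.04)&(abs(q[:,1])<.04)&(q[:,2]>lo)&(q[:,2]<hi)
        if m.sum()>5: print(n,lo,m.sum(),rect(q[m]),q[m].min(0).round(4),q[m].max(0).round(4))
    if n=="scene": cv2.imwrite("pics/s4.png",cv2.resize(p[180:290,250:370,::-1],None,fx=5,fy=5,interpolation=cv2.INTER_CUBIC))
E
python3 fin.py
```

```text
26.475 0.08528637862185572 [0.58162117 0.02666801 0.13312792]
scene 0.05 232 (array([6.8, 2. ]), array([75.8, 35.1]), 89.9) [-0.0108 -0.0359  0.0502] [0.0243 0.0399 0.064 ]
scene 0.072 210 (array([2.2, 4.2]), array([44.5, 48.6]), 42.4) [-0.0235 -0.0267  0.0722] [0.0263 0.0331 0.0845]
scene 0.09 78 (array([4.7, 4.7]), array([24.2, 25.1]), 86.8) [-0.0076 -0.0079  0.0901] [0.0174 0.0169 0.1   ]
scene 0.1 71 (array([ 1.1, 10.2]), array([13.2, 32.6]), 79.5) [-0.0148  0.0013  0.1   ] [0.0169 0.0165 0.115 ]
scene 0.115 92 (array([2. , 5.1]), array([20.4, 41.9]), 89.9) [-0.019  -0.0051  0.1152] [0.0229 0.0153 0.1299]
scene 0.13 113 (array([1.1, 5.3]), array([21.1, 51. ]), 89.0) [-0.0243 -0.005   0.1302] [0.0267 0.0162 0.1443]
top 0.05 8 (array([ -0. , -37.7]), array([ 5.1, 20.9]), 75.3) [-0.0095 -0.0384  0.0511] [ 0.0106 -0.0326  0.063 ]
```

Released and clear of the handles. Rising straight up.

Emit:
apply_moves(
  motion=[
    {"xyz": [0,0,-20],"twist": 0,"jaw": 1},
    {"xyz": [0,0,-60],"twist": 0,"jaw": 1},
    {"xyz": [0,0,-110],"twist": 0,"jaw": 1},
    {"xyz": [-40,0,-130],"twist": 0,"jaw": 1},
    {"xyz": [-90,0,-130],"twist": 0,"jaw": 1},
  ],
)

```text
time: 27.2
ee_pos: [0.6055, -0.0606, 0.2658]
tcp_rot: [179.8, 0.1, 104.9]
wrist_force: [1.1, -0.1, 0.6]
opening: 0.0856
grasp_force: 0.0
```

Emit:
apply_moves(
  motion=[
    {"xyz": [0,0,0],"twist": 0,"jaw": 1},
    {"xyz": [0,0,0],"twist": 0,"jaw": 1},
    {"xyz": [0,0,0],"twist": 0,"jaw": 1},
    {"xyz": [0,0,0],"twist": 0,"jaw": 1},
    {"xyz": [0,0,0],"twist": 0,"jaw": 1},
  ],
)

```text
time: 27.82
ee_pos: [0.6045, -0.0598, 0.2633]
tcp_rot: [180.0, 0.0, 104.8]
wrist_force: [0.5, -0.2, -0.8]
opening: 0.0853
grasp_force: 0.0
```

```bash
python3 fin.py
```

```text
27.825 0.08532547026886918 [ 0.60452926 -0.05977146  0.26330312]
scene 0.05 239 (array([6.3, 1.8]), array([35.9, 76.7]), 1.3) [-0.0124 -0.0369  0.0501] [0.0244 0.0399 0.064 ]
scene 0.072 207 (array([3.1, 5.1]), array([45.7, 48.5]), 43.2) [-0.0229 -0.0259  0.072 ] [0.0264 0.0333 0.0845]
scene 0.09 77 (array([7.5, 7.2]), array([18.2, 29.9]), 50.7) [-0.0087 -0.0076  0.09  ] [0.0172 0.0173 0.0998]
scene 0.1 95 (array([0.8, 5.5]), array([22.1, 34.3]), 81.0) [-0.0152 -0.0081  0.1001] [0.0166 0.0164 0.1148]
scene 0.115 131 (array([2.1, 3.2]), array([42.4, 24.3]), 0.3) [-0.0192 -0.0091  0.115 ] [0.0233 0.0153 0.1299]
scene 0.13 185 (array([0.5, 3.7]), array([51.9, 25.6]), 1.7) [-0.0256 -0.0097  0.1301] [0.0266 0.0158 0.1451]
```

View pics/s4.png

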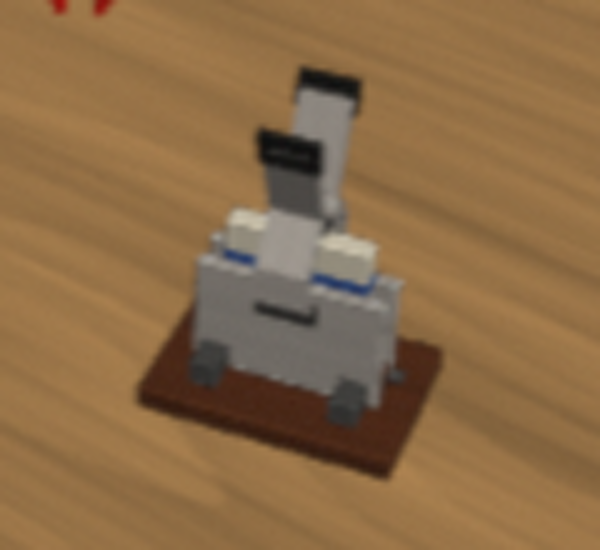

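The picture shows the clamp astride both cheeks, mid-press, at (290,200). Its jaw roll is on the fixed cheek at (285,312) and its crown is on the face. It is upright and square, about 1 mm off across and 3 mm along. Handing in.

```bash
python3 -c "
from workcell import bot
print(bot.job_done())"
```

```text
the job is handed in; nothing more can be done
None
```

I handed the job in at about 28 s: the square face stands in the closed press, the steel clamp is clipped over it at the middle and let go, and the last pictures show no problem, but I got no verdict back. In the first try at closing the hinged cheek the closed fingertips pressed on it with about 60 N, over the 40 N limit if that counts as the gripper's body.

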